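# Angle a length gauge past the post into its bay

## Task

Push the long blue-and-silver gauge bar into the dark steel bay with the fingertips only: push one end in behind the yellow post first, then push the other end so that the bar swings in past the mouth, until it lies fully home, flush along the bay's back wall. Push gently, never pinch, lift or tip the bar, and leave everything else on the table where it stands.

Things in the scene. Friction and masses are not known exactly. Their poses are not given: they have to be found in the camera images.
- gauge: the length gauge: a loose aluminium bar with a blue sleeve round its middle, 210 mm long (its y axis), 30 wide (x), 20 high, 0.25 to 0.45 kg, lying in front of the bay, shifted to its left. Origin: centre of its underside. At the start its +y end is at the left seen from the robot, within 0.25 rad of the bay's y axis. Slides at about 1 to 3 N and stops with the push; a push near one end mostly turns it.
- gauge_left (a point): middle of the bar's +y end face, 10 mm above its underside (105 mm from its centre)
- gauge_right (a point): middle of the bar's -y end face, 10 mm above its underside (105 mm from its centre)
- bay: the bay: a fixed three-sided pen of dark steel bars 12 mm thick and 30 mm high, open towards the robot, its floor marked green, level with the table. Origin: on the table, middle of its mouth; x points into the bay (away from the robot), y to the left along the mouth. Inside: 245 mm wide (y -122.5 to 122.5), 80 mm deep (x 0 to 80). The right wall ends at the mouth. Yaw within 0.2 rad.
- bay_back (a point): foot of the back wall's inner face, at its middle (bay frame x = 80 mm, y = 0); the bar is home when its far long side lies along this face
- lead_in (a point): outer tip, at table level, of the 45 degree lead-in by which the left wall flares outward in front of the mouth (bay frame x about -30, y about 155 mm); 12 mm thick, 30 mm high like the walls
- post: a fixed upright round yellow post with a black band, 16 mm across, 38 mm high, standing in the bay's mouth near the right wall (bay frame: x 0, y -75 to -65 mm): about 185 mm is open between it and the left wall, less than the bar's length; behind it 72 mm are free to the back wall. Origin: centre of its foot.
- vblock: bystander, loose: steel V-block, 45 x 40 mm, 40 mm high, left of the bay; origin under its centre
- jar: bystander, loose: small jar with a white cap, 44 mm across, 60 mm high, right of the bay; origin under its centre
- disc: bystander, loose: round aluminium disc, 56 mm across, 22 mm high, beyond the bay; origin under its centre
- woodblock: bystander, loose: wooden block, 50 x 50 mm, 35 mm high, beyond the bay; origin under its centre
- lensring: bystander, loose: black ring, 60 mm across, 14 mm high, right of the bay; origin under its centre
- steelblock: bystander, loose: dark steel block 30 x 22 mm, 30 mm high, left of the bar; origin under its centre
- driver: bystander, loose: screwdriver with an orange handle lying on the table, on the robot's near left; origin about its middle, underside
There are look-alikes about, which are no part of the job. Of the things that look like the gauge, take the one that is farthest from the robot's base at the start.

How it is judged:
By the outcome, as a careful person would: the job done as asked, in the order asked, and still so for the second after the job is handed in, with the robot touching nothing.
It also fails if it takes over 72 s, if anything falls off the work surface, if the arm or the gripper's body presses on something with over 40 N, if the wrist force passes 120 N, or if a joint passes its speed limit or range.

## Robot

A 6-joint arm with a two-finger parallel gripper is mounted at the origin on the work surface. World frame = base frame: x ahead of the robot, y to its left, z up, the work surface at z = 0. Lengths are in m, angles in rad, forces in N, time in s.
With the tool pointing down it reaches from about 0.275 to 0.85 m from the base axis. Payload 19 kg.
Tool frame: the origin (TCP) lies on the centre line of the jaws, within the pads' length; the fingertips stand 19 mm ahead of it and the grasp point (between the pads) is the TCP; z points along the fingers, y is the line along which they close (so a half turn about z gives the same grasp; the last joint's range is limited). The gripper opens to 85 mm and grips with 20 to 120 N. Pads are 22 mm wide; open, the fingers measure 114 mm over their backs; the gripper's body (76 mm by 85 mm) begins 54 mm behind the grasp point. The pads swing forward as they close: fully open they stand 13 mm farther back than shut.
Start: joints at [1.074, 0.15, 1.437, -0, 1.554, -0.134], TCP at [0.204, 0.538, 0.25] pointing down, gripper open.
Joint ranges: [-2.8, 2.8], [-0.68, 2.1], [0.12, 2.68], [-1.39, 4.53], [0.16, 2.79], [-2.81, 2.81]. Speed limits (rad/s): [1.89, 1.89, 2.22, 3.01, 3.01, 3.01].

## Interface

Orientations are given as a rotation vector (axis times angle).
In Python, from rig import telemetry, imaging, job gives the robot as it stands.
- The arm moves only by the tool send_rows, never from a script. Its arguments are lists of equal length, an entry for each row: "translation": the shift along the tool's x, y, z each as a share of 0.05 m, from -1 to 1, a list of three; "delta_rot": the turn, a rotation vector about the tool's x, y, z each as a share of 0.15 rad, from -1 to 1, a list of three; "claw": the opening, from -1 (shut) to 1 (fully open), so that 0 is half open. A call has 1 to 10 rows; each row shifts and turns the commanded pose from where the row before left it, along the tool's axes as they then stand; what a row does not reach is not made up. A row lasts 1/10 s, in which the tool goes at most 50 mm and 8.59 degrees, less where a joint would pass 70% of its speed; a pose out of reach is approached as far as the arm can. A call with a number of a shift or a turn outside -1 to 1 is refused whole. A call with a gripper value outside its range is refused whole. The fingers move at their own pace and stop on an object; the grip force is fixed at half the most. Time passes only in rows, so rows that do not move let the fingers close. It gives the time, the measured TCP pose, the force, the opening and the grip force at its end, in the units of the state.
- telemetry.read_state(): the state, without advancing time (a new reading comes with each control period).
- imaging.read_camera(name): name is "scene" or "top"; returns (picture, depth): 420x560x3 uint8, red, green, blue; 420x560 float32, m along the optical axis (not along the pixel's ray), 0 where there is no reading.
- imaging.camera_params(name): a dict with "K" (3x3 intrinsics, pixels), "world_from_camera" (4x4, takes a point from camera to world coordinates). Camera axes: x right, y down, z forward; pixel columns grow to the right and rows downward; lengths in m; the calibration is good to about 2 mm. A picture is of the moment at which its call begins. camera_params takes no time and is no camera call.
- job.hand_in(): hands the job in; it is judged then, once.
The state is a dict: "time": time; "joints": joint angles; "qvel": joint speeds; "tau": joint torques, N m; "tool_pos": TCP position; "ee_rot": TCP orientation; "ft_force": force on the tool from outside, world axes, zero at the start; "wrist_torque": the same for the moment, N m; "width": finger opening in m; "grip_force": force on a finger pad.
Only numpy, scipy, OpenCV 4.12 (cv2) and the standard library are available. Lean on these libraries where they do the work, as an engineer would, in place of code of your own. Each camera call takes 0.05 s, during which the arm holds its last target. There are 200 camera calls.

## Working session

There is one attempt and no reset: what is moved stays moved. The work goes in short steps, Python scripts to look and compute and a tool call to move; the robot and the scene stay as the last step left them, time stands still between calls to the robot, and variables do not carry over. Pictures are saved under pics/ and viewed, at most 10 in all, crops included, and the job is handed in when it is done.

Besides the shell and the picture viewer there is one more tool, called after "Request:" in YAML: its name, and indented under it one key for each argument. send_rows: Moves the arm, as the interface text tells. Its arguments: {"type":"object","properties":{"translation":{"type":"array"},"delta_rot":{"type":"array"},"claw":{"type":"array"}},"required":["translation","delta_rot","claw"]}

```bash
mkdir -p pics; ls
python3 - <<'E'
from rig import telemetry, imaging
import cv2,numpy as np
for n in("top","scene"):
    p,d=imaging.read_camera(n); c=imaging.camera_params(n)
    cv2.imwrite(f"pics/{n}0.png",p[:,:,::-1]); np.savez(f"{n}0.npz",p=p,d=d,K=c["K"],T=c["world_from_camera"])
    print(n,np.round(c["K"],1).tolist(),np.round(c["world_from_camera"],3).tolist())
print(telemetry.read_state())
E
```

```text
pics
top [[438.9, 0.0, 278.0], [0.0, 438.9, 212.9], [0.0, 0.0, 1.0]] [[0.057, -0.977, 0.206, 0.317], [-0.998, -0.057, 0.005, 0.037], [0.007, -0.206, -0.979, 0.923], [0.0, 0.0, 0.0, 1.0]]
scene [[488.4, 0.0, 282.0], [0.0, 488.4, 210.2], [0.0, 0.0, 1.0]] [[-0.145, 0.593, -0.792, 1.319], [0.989, 0.091, -0.112, 0.144], [0.006, -0.8, -0.6, 0.682], [0.0, 0.0, 0.0, 1.0]]
{'time': 0.1, 'joints': array([ 1.07397960e+00,  1.50891844e-01,  1.43793041e+00, -1.65944801e-05,
        1.55376921e+00, -1.34019412e-01]), 'qvel': array([ 0.00054544, -0.00209901, -0.00038577,  0.0018454 , -0.00069847,
        0.00088055]), 'tau': array([ 4.96738256e-03, -7.14378977e+01, -5.71797144e+01, -3.06817901e-05,
        7.03395126e-03,  6.38623328e-05]), 'tool_pos': array([0.20400628, 0.5373938 , 0.24977916]), 'ee_rot': array([-5.66706892e-01, -3.08975692e+00,  1.49947796e-03]), 'ft_force': array([0.38501331, 0.09664543, 0.8763493 ]), 'wrist_torque': array([0.01463781, 0.00785934, 0.03615583]), 'grip_force': 0.0, 'width': 0.08552611642448962}
```

View pics/top0.png

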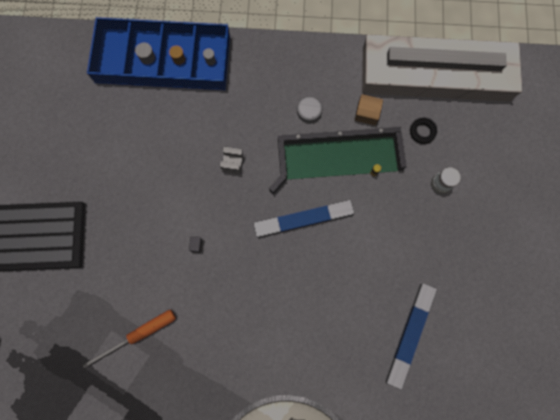

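View pics/scene0.png

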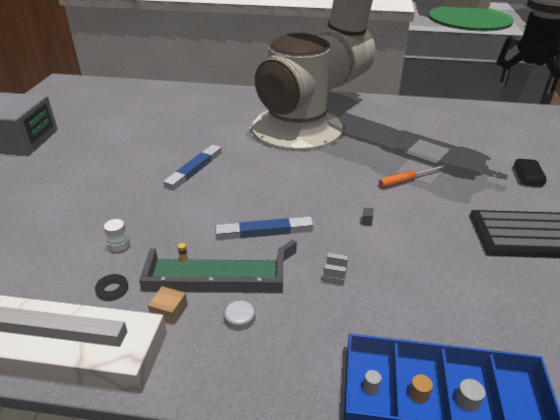

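The top view shows the gauge at about (304,218), the bay around (342,152), the post at (377,168) and the lead-in tip near (275,187). The look-alike bar at (412,335) lies nearer the base.

```bash
cat > vis.py <<'E'
import cv2,numpy as np
from rig import imaging
def load(n="top"):
    z=np.load(n+"0.npz"); return z["p"],z["d"],z["K"],z["T"]
def snap(n="top"):
    p,d=imaging.read_camera(n); c=imaging.camera_params(n); return p,d,np.array(c["K"]),np.array(c["world_from_camera"])
def ray(uv,K,T,z):
    uv=np.atleast_2d(uv).astype(float); r=np.c_[(uv-K[:2,2])/[K[0,0],K[1,1]],np.ones(len(uv))]@T[:3,:3].T
    return T[:3,3]+r*((z-T[2,3])/r[:,2])[:,None]
def cloud(d,K,T):
    v,u=np.mgrid[:d.shape[0],:d.shape[1]]
    c=np.dstack([(u-K[0,2])/K[0,0]*d,(v-K[1,2])/K[1,1]*d,d]); return c@T[:3,:3].T+T[:3,3]
def comps(m,amin=20):
    n,l,s,c=cv2.connectedComponentsWithStats(m.astype(np.uint8)); return [(l==i,s[i],c[i]) for i in range(1,n) if s[i,4]>=amin]
def rect(xy):  # min area rect in mm
    return cv2.minAreaRect((xy[:,:2]*1000).astype(np.float32))
def bar(p,d,K,T,lim=(.3,.62,-.2,.3)):
    hsv=cv2.cvtColor(p,cv2.COLOR_RGB2HSV); X=cloud(d,K,T)
    m=(hsv[...,0]>100)&(hsv[...,0]<125)&(hsv[...,1]>120)&(X[...,0]>lim[0])&(X[...,0]<lim[1])&(X[...,1]>lim[2])&(X[...,1]<lim[3])
    best=max(comps(m),key=lambda t:ray(t[2],K,T,.02)[0,0]); b=best[0]
    s=(((hsv[...,2]>115)&(hsv[...,1]<60))|b)
    s=cv2.morphologyEx(s.astype(np.uint8),cv2.MORPH_CLOSE,np.ones((3,3)))
    out=[t for t in comps(s) if (t[0]&b).any()][0]
    v,u=np.nonzero(out[0]); return ray(np.c_[u,v],K,T,.02),out,X[best[0],2]
E
python3 - <<'E'
from vis import *
for n in("top","scene"):
    p,d,K,T=load(n); hsv=cv2.cvtColor(p,cv2.COLOR_RGB2HSV); X=cloud(d,K,T)
    try:
        w,o,z=bar(p,d,K,T,(.3,.8,-.2,.3)); print(n,"bar",rect(w),o[1],np.median(z))
    except Exception as e: print(e)
    g=(hsv[...,0]>60)&(hsv[...,0]<90)&(hsv[...,1]>70)&(X[...,0]>.3)&(abs(X[...,2])<.02)
    for t in comps(g,200):
        v,u=np.nonzero(t[0]); print("green",rect(ray(np.c_[u,v],K,T,0)),t[1])
    y=(hsv[...,0]>18)&(hsv[...,0]<32)&(hsv[...,1]>150)&(X[...,0]>.3)&(X[...,2]>.02)
    for t in comps(y,4):
        print("yellow",t[1],t[2],ray(t[2],K,T,.038),X[t[0]].max(0))
    # walls
    wl=(X[...,2]>.024)&(X[...,2]<.036)&(X[...,0]>.3)&(X[...,0]<.75)&(abs(X[...,1])<.35)&(hsv[...,2]<110)
    for t in comps(wl,60): print("z30",t[1],X[t[0]].mean(0).round(3),rect(X[t[0]]))
E
```

```text
top bar ((796.771484375, 241.29782104492188), (31.57895278930664, 128.94151306152344), 0.7894961833953857) [168  76  58  14 605] 0.028306495874194426
green ((644.3627319335938, -89.07943725585938), (78.32008361816406, 243.47035217285156), 7.7481794357299805) [ 285  137  113   42 3564]
yellow [374 165   6   7  35] [376.57142857 168.05714286] [[ 0.61137263 -0.1607064   0.038     ]] [ 0.61855176 -0.1548324   0.04022663]
z30 [356 110  24  12  68] [ 0.73 -0.14  0.03] ((731.092041015625, -140.28721618652344), (50.4278564453125, 15.657069206237793), 70.32508850097656)
z30 [ 270  126  137   66 1284] [ 0.663 -0.075  0.03 ] ((634.4254150390625, -76.86134338378906), (123.41529846191406, 296.541259765625), 8.748109817504883)
z30 [434 171  19  20  96] [ 0.587 -0.297  0.031] ((590.6636962890625, -300.6568908691406), (43.21537780761719, 26.41372299194336), 34.048583984375)
z30 [189 236  13  15 162] [0.432 0.208 0.03 ] ((431.9268493652344, 208.5010223388672), (22.578962326049805, 29.49334716796875), 89.56193542480469)
scene bar ((359.50408935546875, -88.13812255859375), (1215.1424560546875, 1806.879
[... 248 characters left out ...]
181.39130435 245.43478261] [[ 0.61545118 -0.15827495  0.038     ]] [ 0.62147099 -0.1532169   0.03976726]
z30 [362 208  11  11  90] [0.438 0.211 0.029] ((435.0762023925781, 211.85638427734375), (21.355587005615234, 32.141204833984375), 83.25276184082031)
z30 [ 139  240  157   46 1320] [ 0.673 -0.071  0.029] ((640.2882080078125, -72.380615234375), (124.28622436523438, 297.28607177734375), 10.13991928100586)
z30 [327 258  20   8  86] [0.608 0.151 0.03 ] ((608.1053466796875, 151.56871032714844), (37.8935432434082, 5.524808406829834), 86.23079681396484)
z30 [324 269  21   9  98] [0.64  0.148 0.03 ] ((640.6467895507812, 148.4327392578125), (38.66968536376953, 5.254380702972412), 85.34422302246094)
```

```bash
cat >> vis.py <<'E'
A=np.deg2rad(7.75); R=np.array([[np.cos(A),-np.sin(A)],[np.sin(A),np.cos(A)]]); O=np.array([604.7,-94.5])
def tobay(w): return (np.atleast_2d(w)[:,:2]-O)@R      # mm
def toworld(b): return O+np.atleast_2d(b)@R.T
def gauge(n="top",live=True,lim=(.4,.72,-.3,.22)):
    p,d,K,T=snap(n) if live else load(n)
    w,o,z=bar(p,d,K,T,lim); r=rect(w); c=cv2.boxPoints(r)
    e=[c[1]-c[0],c[2]-c[1]]; L=max(e,key=np.linalg.norm); L=L*np.sign(L[1])
    yaw=np.arctan2(-L[0],L[1]); c0=np.array(r[0])
    b=tobay(c0)[0]; print(n,"world",c0.round(1),"size",np.round(r[1],1),"yaw",round(yaw,4),"| bay",b.round(1),"yaw",round(yaw-A,4),"z",np.median(z).round(4))
    u=np.array([-np.sin(yaw-A),np.cos(yaw-A)]); print("  ends bay L",(b+105*u).round(1),"R",(b-105*u).round(1))
    return p
E
python3 - <<'E'
from vis import *
for n in("top","scene"):
    try: gauge(n,False)
    except Exception as e: print(n,e)
p,d,K,T=load()
w=ray([[255,232],[353,209],[271,192],[275,187]],K,T,.03); print(tobay(w*1000))
X=cloud(d,K,T)
wl=(X[...,2]>.024)&(X[...,2]<.036); l=[t for t in comps(wl,500) if t[1][0]<300 and t[1][0]>250][0]
B=tobay(X[l[0]]*1000); print(B.min(0),B.max(0), B[B[:,1]<-110].min(0), B[(abs(B[:,1])<80)].min(0))
E
```

```text
top world [499.1 -12.8] size [ 31.2 210.7] yaw 0.2948 | bay [-93.6  95.2] yaw 0.1596 z 0.0206
  ends bay L [-110.3  198.8] R [-76.9  -8.5]
scene world [359.5 -88.1] size [1215.1 1806.9] yaw 0.0007 | bay [-242.1   39.4] yaw -0.1345 z 0.0202
  ends bay L [-228.   143.4] R [-256.2  -64.7]
[[-117.3417104   198.59082307]
 [ -84.72770329   -8.40797526]
 [ -35.07772102  159.32658141]
 [ -24.89099882  150.11214607]]
[ -32.34897999 -133.82426108] [ 92.31249556 160.75684222] [  -0.61114666 -133.82426108] [ 78.41833542 -79.20822325]
```

Request:
send_rows:
  translation:
    - [0,0,0.5]
    - [0,0,0.5]
    - [0,0,0.5]
    - [0,0,0.5]
    - [0,0,0.5]
    - [-0.08,-0.6,0]
    - [-0.08,-0.8,0]
    - [-0.08,-0.8,0]
    - [-0.08,-0.8,0]
    - [-0.08,-0.8,0]
  delta_rot:
    - [0,0,-0.876]
    - [0,0,-0.876]
    - [0,0,-0.876]
    - [0,0,-0.876]
    - [0,0,-0.876]
    - [0,0,0]
    - [0,0,0]
    - [0,0,0]
    - [0,0,0]
    - [0,0,0]
  claw: [1,1,1,1,1,1,1,1,1,1]

```text
time: 1.1
tool_pos: [0.2784, 0.3599, 0.125]
ee_rot: [0.461, -3.107, 0.0]
ft_force: [0.9, -0.4, 0.1]
width: 0.0852
grip_force: 0.0
```

```bash
cat >> vis.py <<'E'
from rig import telemetry
from scipy.spatial.transform import Rotation as Ro
def plan(bx,by,yaw,z):
    """bay-frame target TCP (mm), bay yaw of tool y axis (0 = bay y), z mm; prints tool pose and shifts"""
    s=telemetry.read_state(); p=s["tool_pos"]*1000; M=Ro.from_rotvec(s["ee_rot"]).as_matrix()
    ty=np.arctan2(-M[0,1],M[1,1])-A; b=tobay(p)[0]
    t=toworld([bx,by])[0]; D=np.r_[t-p[:2],z-p[2]]
    turn=yaw-ty
    M2=Ro.from_rotvec([0,0,turn]).as_matrix()@M
    print("t",round(s["time"],2),"bay TCP",b.round(1),"z",p[2].round(1),"toolyaw",ty.round(3),"tilt",M[2,2].round(4),"F",s["ft_force"].round(1),"w",round(s["width"],4))
    print("  shift tool now mm",(M.T@D).round(1)," after turn",(M2.T@D).round(1),"turn about tool z",round(-turn,3))
E
python3 - <<'E'
from vis import *
a=.1596;n=np.array([np.cos(a),np.sin(a)]);c=np.array([-93.6,95.2])
b=c-56*n; print(b); plan(*b,a,120)
E
```

```text
[-148.88829217   86.30029503]
t 1.1 bay TCP [-262.   494.3] z 125.0 toolyaw 0.159 tilt -1.0 F [ 0.9 -0.4  0.1] w 0.0852
  shift tool now mm [ -47.  -420.8    5.1]  after turn [ -46.8 -420.8    5.1] turn about tool z -0.0
```

Request:
send_rows:
  translation:
    - [-0.094,-0.85,0]
    - [-0.094,-0.85,0]
    - [-0.094,-0.85,0]
    - [-0.094,-0.85,0]
    - [-0.094,-0.85,0]
    - [-0.094,-0.85,0]
    - [-0.094,-0.85,0]
    - [-0.094,-0.85,0]
    - [-0.094,-0.85,0.2]
    - [-0.094,-0.75,0.4]
  delta_rot:
    - [0,0,0]
    - [0,0,0]
    - [0,0,0]
    - [0,0,0]
    - [0,0,0]
    - [0,0,0]
    - [0,0,0]
    - [0,0,0]
    - [0,0,0]
    - [0,0,0]
  claw: [1,1,1,1,1,1,1,1,1,1]

```text
time: 2.1
tool_pos: [0.4462, -0.0291, 0.096]
ee_rot: [-0.459, 3.105, -0.002]
ft_force: [0.7, 0.9, 1.0]
width: 0.0852
grip_force: 0.0
```

Run:
```python
from vis import *
plan(-148.9,86.3,.1596,16)
p=snap("top"); cv2.imwrite("pics/a.png",p[0][100:320,150:450,::-1].repeat(2,0).repeat(2,1))
X=cloud(p[1],p[2],p[3]);
```

```text
t 2.1 bay TCP [-148.3   86.2] z 96.0 toolyaw 0.158 tilt -1.0 F [0.7 0.9 1. ] w 0.0852
  shift tool now mm [ 0.8  0.3 80. ]  after turn [ 0.8  0.3 80. ] turn about tool z -0.001
```

View pics/a.png

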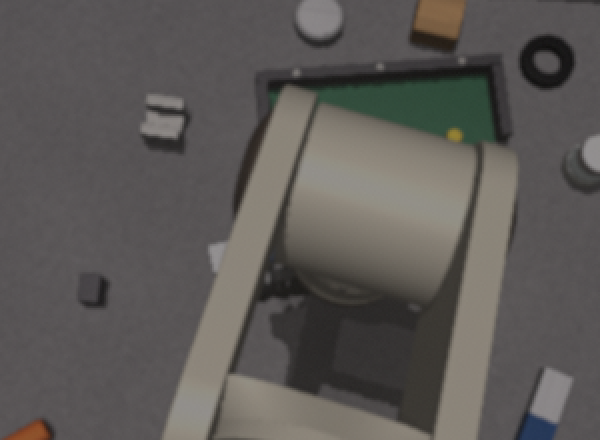

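Request:
send_rows:
  translation:
    - [0,0,0.5]
    - [0,0,0.5]
    - [0,0,0.3]
    - [0,0,0]
  delta_rot:
    - [0,0,0]
    - [0,0,0]
    - [0,0,0]
    - [0,0,0]
  claw: [1,1,1,1]

```text
time: 2.55
tool_pos: [0.4438, -0.0266, 0.0284]
ee_rot: [0.46, -3.104, -0.002]
ft_force: [0.4, -0.4, 0.1]
width: 0.0858
grip_force: 0.0
```

```bash
cat >> vis.py <<'E'
def sbar(save=None):
    """bar from the scene view: colour mask, rays onto its top plane"""
    p,d,K,T=snap("scene"); hsv=cv2.cvtColor(p,cv2.COLOR_RGB2HSV); X=cloud(d,K,T); B=(X[...,:2]*1000-O)@R
    if save: cv2.imwrite(save,cv2.resize(p[180:310,110:350,::-1],None,fx=3,fy=3))
    reg=(B[...,0]>-135)&(B[...,0]<85)&(abs(B[...,1])<225)
    top=(X[...,2]>.014)&(X[...,2]<.026)&reg&(hsv[...,2]>90)&((hsv[...,1]<50)|((hsv[...,0]>100)&(hsv[...,0]<125)))
    cs=comps(top,15); m=np.zeros(top.shape,bool)
    for t in cs: m|=t[0]
    v,u=np.nonzero(m); w=tobay(ray(np.c_[u,v],K,T,.02)*1000); r=cv2.minAreaRect(w.astype(np.float32)); c=cv2.boxPoints(r)
    L=max([c[1]-c[0],c[2]-c[1]],key=np.linalg.norm); L=L*np.sign(L[1]); yaw=np.arctan2(-L[0],L[1]); c0=np.array(r[0])
    uu=np.array([-np.sin(yaw),np.cos(yaw)])
    print("scene bay centre",c0.round(1),"size",np.round(r[1],1),"yaw",yaw.round(3),"L",(c0+105*uu).round(1),"R",(c0-105*uu).round(1))
    return p,d,X,B
E
python3 - <<'E'
from vis import *
plan(-148.9,86.3,.1596,16)
p,d,X,B=sbar("pics/b.png")
near=(abs(B[...,0]+148)<30)&(abs(B[...,1]-86)<70)&(X[...,2]>.006)
print(np.sort(X[near][:,2])[:40:4].round(4), near.sum())
E
```

```text
t 2.55 bay TCP [-150.3   89. ] z 28.4 toolyaw 0.159 tilt -1.0 F [ 0.4 -0.4  0.1] w 0.0858
  shift tool now mm [-1.  -2.9 12.4]  after turn [-1.  -2.9 12.4] turn about tool z -0.001
scene bay centre [-65.3 -12.9] size [ 43.  432.7] yaw 0.19 L [-85.1  90.2] R [ -45.5 -116. ]
[0.0238 0.0266 0.028  0.0293 0.0296 0.0303 0.0314 0.0322 0.034  0.0346] 3869
```

View pics/b.png

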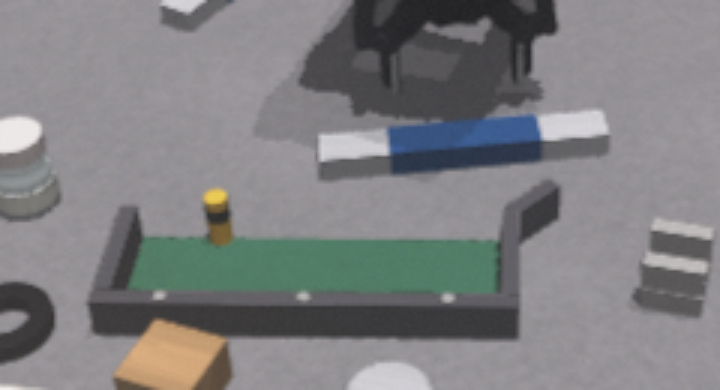

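Request:
send_rows:
  translation:
    - [0,0,0.15]
    - [0,0,0.15]
    - [0,-0.06,0]
    - [-0.13,0,0]
    - [-0.13,0,0]
    - [-0.13,0,0]
    - [-0.13,0,0]
    - [-0.05,0,0]
    - [-0.05,0,0]
    - [-0.05,0,0]
  delta_rot:
    - [0,0,0]
    - [0,0,0]
    - [0,0,0]
    - [0,0,0]
    - [0,0,0]
    - [0,0,0]
    - [0,0,0]
    - [0,0,0]
    - [0,0,0]
    - [0,0,0]
  claw: [1,1,1,1,1,1,1,1,1,1]

```text
time: 3.6
tool_pos: [0.4779, -0.0199, 0.0152]
ee_rot: [0.461, -3.107, -0.0]
ft_force: [-2.9, -0.5, 1.7]
width: 0.0852
grip_force: 1.2
```

```bash
sed -i 's/    cs=comps(top,15); m=np.zeros(top.shape,bool)/    top=cv2.morphologyEx(top.astype(np.uint8),cv2.MORPH_CLOSE,np.ones((3,3)))>0; bl=top\&(hsv[...,0]>100)\&(hsv[...,0]<125)\&(hsv[...,1]>110); bl=max(comps(bl,15),key=lambda t:t[1][4])[0]; cs=[t for t in comps(top,15) if (t[0]\&bl).any()]; m=np.zeros(top.shape,bool)/' vis.py
python3 - <<'E'
from vis import *
plan(-120,90,.1596,16)
sbar()
E
```

```text
t 3.6 bay TCP [-115.6   91. ] z 15.2 toolyaw 0.159 tilt -1.0 F [-2.9 -0.5  1.7] w 0.0852
  shift tool now mm [ 4.5 -0.3 -0.8]  after turn [ 4.5 -0.3 -0.8] turn about tool z -0.001
scene bay centre [-87.3  96.9] size [ 45.3 208.4] yaw 0.158 L [-103.8  200.6] R [-70.8  -6.8]
```

Request:
send_rows:
  translation:
    - [-0.08,0,0]
    - [-0.08,0,0]
    - [-0.08,0,0]
    - [-0.08,0,0]
    - [-0.08,0,0]
    - [-0.08,0,0]
    - [-0.08,0,0]
    - [-0.08,0,0]
    - [-0.08,0,0]
    - [-0.08,0,0]
  delta_rot:
    - [0,0,-0.225]
    - [0,0,-0.225]
    - [0,0,-0.225]
    - [0,0,-0.225]
    - [0,0,-0.225]
    - [0,0,-0.225]
    - [0,0,-0.225]
    - [0,0,-0.225]
    - [0,0,-0.225]
    - [0,0,-0.225]
  claw: [1,1,1,1,1,1,1,1,1,1]

```text
time: 4.65
tool_pos: [0.5142, -0.0026, 0.0153]
ee_rot: [0.98, -2.985, 0.0]
ft_force: [-1.0, -1.6, 0.1]
width: 0.0854
grip_force: 0.7
```

Run:
```python
from vis import *
plan(-120,90,.1596,16)
sbar("pics/c.png")
```

```text
t 4.65 bay TCP [-77.3 103.2] z 15.3 toolyaw 0.499 tilt -1.0 F [-1.  -1.6  0.1] w 0.0854
  shift tool now mm [43.8  8.8 -0.7]  after turn [44.3 -6.3 -0.7] turn about tool z 0.34
scene bay centre [-51.7 117.3] size [ 38.4 210.7] yaw 0.508 L [-102.7  209. ] R [-0.6 25.5]
```

View pics/c.png

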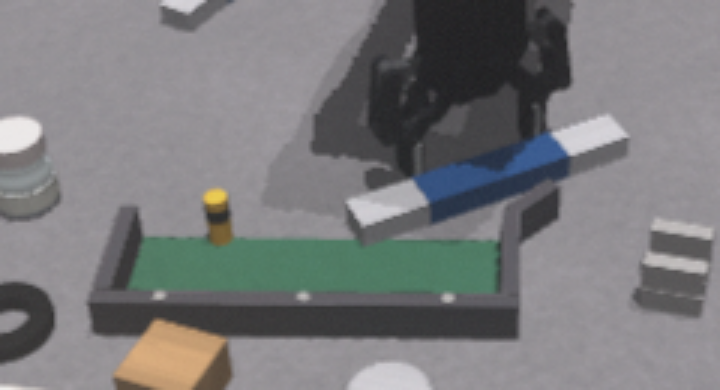

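Request:
send_rows:
  translation:
    - [0.3,0,0]
    - [0.1,0,-0.4]
    - [0,0,-0.7]
    - [0,0,0]
    - [0,0,0]
    - [0,0,0]
    - [0,0,0]
    - [0,0,0]
    - [0,0,0]
    - [0,0,0]
  delta_rot:
    - [0,0,0]
    - [0,0,0]
    - [0,0,0.95]
    - [0,0,0.95]
    - [0,0,0.95]
    - [0,0,0.95]
    - [0,0,0.95]
    - [0,0,0.95]
    - [0,0,0.95]
    - [0,0,0.95]
  claw: [1,1,1,-1,-1,-1,-1,-1,-1,-1]

```text
time: 5.7
tool_pos: [0.497, -0.0151, 0.0702]
ee_rot: [-0.8, -3.038, 0.0]
ft_force: [0.5, 0.5, 0.6]
width: -0.0003
grip_force: 0.0
```

Run:
```python
from vis import *
plan(-122,239.5,-1.071,27); print(telemetry.read_state()["joints"])
sbar()
```

```text
t 5.7 bay TCP [-96.   93.2] z 70.2 toolyaw -0.65 tilt -1.0 F [0.5 0.5 0.6] w -0.0003
  shift tool now mm [109.2 100.8  43.2]  after turn [140.8  47.3  43.3] turn about tool z 0.421
[-1.85376897e-01  1.25067299e-01  1.84875123e+00 -1.44439323e-04
  1.16792938e+00 -1.24142977e+00]
scene bay centre [-49.6 117.6] size [ 38.  211.9] yaw 0.503 L [-100.3  209.6] R [ 1.  25.6]
```

Request:
send_rows:
  translation:
    - [0,0,0]
    - [0,0,0]
    - [0,0,0]
    - [0.7,0.236,0]
    - [0.7,0.236,0]
    - [0.7,0.236,0]
    - [0.7,0.236,0]
    - [0,0,0.3]
    - [0,0,0.3]
    - [0,0,0.25]
  delta_rot:
    - [0,0,0.936]
    - [0,0,0.936]
    - [0,0,0.936]
    - [0,0,0]
    - [0,0,0]
    - [0,0,0]
    - [0,0,0]
    - [0,0,0]
    - [0,0,0]
    - [0,0,0]
  claw: [-1,-1,-1,-1,-1,-1,-1,-1,-1,-1]

```text
time: 6.75
tool_pos: [0.4512, 0.1256, 0.0271]
ee_rot: [-1.404, -2.81, 0.0]
ft_force: [0.2, -0.3, -0.0]
width: 0.0003
grip_force: 0.0
```

Run:
```python
from vis import *
plan(-122,239.5,-1.071,27)
try: gauge("top")
except Exception as e: print(e)
sbar("pics/d.png")
```

```text
t 6.75 bay TCP [-122.4  238.8] z 27.1 toolyaw -1.062 tilt -1.0 F [ 0.2 -0.3 -0. ] w 0.0003
  shift tool now mm [0.4 0.7 0.1]  after turn [0.4 0.7 0.1] turn about tool z 0.009
top world [550.9 -12.2] size [ 30.1 147.8] yaw 0.6517 | bay [-42.2  88.8] yaw 0.5164 z 0.0208
  ends bay L [-94.1 180.1] R [ 9.6 -2.5]
scene bay centre [-50.2 117.7] size [ 37.2 211.3] yaw 0.503 L [-100.7  209.7] R [ 0.4 25.7]
```

View pics/d.png

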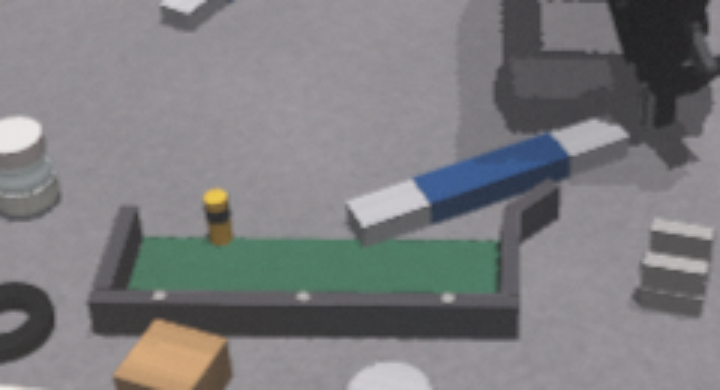

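Request:
send_rows:
  translation:
    - [-0.11,0,0]
    - [-0.11,0,0]
    - [-0.11,0,0]
    - [-0.11,0,0]
    - [-0.11,0,0]
    - [-0.11,0,0]
    - [-0.11,0,0]
    - [-0.11,0,0]
    - [-0.11,0,0]
    - [-0.11,0,0]
  delta_rot:
    - [0,0,0.06]
    - [0,0,0]
    - [0,0,0]
    - [0,0,0]
    - [0,0,0]
    - [0,0,0]
    - [0,0,0]
    - [0,0,0]
    - [0,0,0]
    - [0,0,0]
  claw: [-1,-1,-1,-1,-1,-1,-1,-1,-1,-1]

```text
time: 7.85
tool_pos: [0.4846, 0.0811, 0.0278]
ee_rot: [-1.42, -2.802, 0.0]
ft_force: [-1.4, 1.7, 2.1]
width: -0.0001
grip_force: 1.3
```

Run:
```python
from vis import *
plan(-122,239.5,-1.071,27)
try: gauge("top")
except Exception as e: print(e)
sbar()
```

```text
t 7.85 bay TCP [-95.3 190.2] z 27.8 toolyaw -1.074 tilt -1.0 F [-1.4  1.7  2.1] w -0.0001
  shift tool now mm [56.1  0.   0.8]  after turn [56.1  0.2  0.8] turn about tool z -0.003
top world [584.9 -58.1] size [29.5 98.8] yaw 0.6538 | bay [-14.7  38.7] yaw 0.5185 z 0.0209
  ends bay L [-66.7 129.9] R [ 37.3 -52.5]
scene bay centre [-34.6  88.3] size [ 38.3 211. ] yaw 0.508 L [-85.7 180. ] R [16.5 -3.4]
```

Request:
send_rows:
  translation:
    - [-0.12,0,0]
    - [-0.12,0,0]
    - [-0.12,0,0]
    - [-0.12,0,0]
    - [-0.12,0,0]
    - [-0.12,0,0]
    - [-0.12,0,0]
    - [-0.12,0,0]
    - [-0.12,0,0]
    - [-0.12,0,0]
  delta_rot:
    - [0,0,0]
    - [0,0,0]
    - [0,0,0]
    - [0,0,0]
    - [0,0,0]
    - [0,0,0]
    - [0,0,0]
    - [0,0,0]
    - [0,0,0]
    - [0,0,0]
  claw: [-1,-1,-1,-1,-1,-1,-1,-1,-1,-1]

```text
time: 8.95
tool_pos: [0.5201, 0.0327, 0.0278]
ee_rot: [-1.421, -2.802, 0.0]
ft_force: [-0.5, 1.7, -1.2]
width: -0.0003
grip_force: 0.6
```

Run:
```python
from vis import *
plan(-122,239.5,-1.071,27)
sbar("pics/e.png")
```

```text
t 8.95 bay TCP [-66.6 137.4] z 27.8 toolyaw -1.074 tilt -1.0 F [-0.5  1.7 -1.2] w -0.0003
  shift tool now mm [116.1   0.    0.8]  after turn [116.1   0.4   0.8] turn about tool z -0.003
scene bay centre [-6.  36.6] size [ 38.2 211.4] yaw 0.506 L [-56.9 128.4] R [ 44.8 -55.3]
```

View pics/e.png

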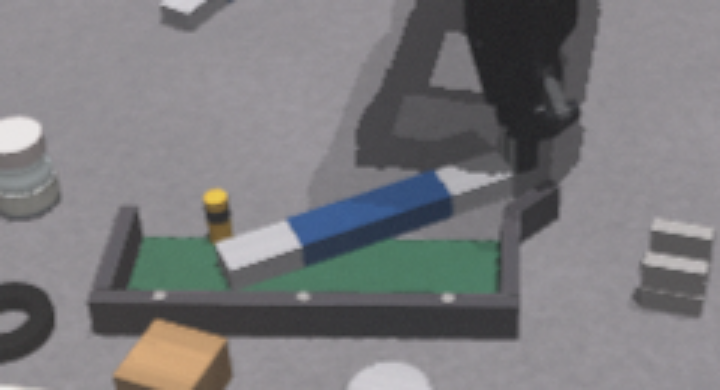

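Request:
send_rows:
  translation:
    - [-0.11,0,0]
    - [-0.11,0,0]
    - [-0.11,0,0]
    - [-0.11,0,0]
    - [-0.11,0,0]
    - [-0.11,0,0]
    - [-0.11,0,0]
    - [-0.08,0,0]
    - [-0.04,0,0]
  delta_rot:
    - [0,0,0]
    - [0,0,0]
    - [0,0,0]
    - [0,0,0]
    - [0,0,0]
    - [0,0,0]
    - [0,0,0]
    - [0,0,0]
    - [0,0,0]
  claw: [-1,-1,-1,-1,-1,-1,-1,-1,-1]

```text
time: 9.9
tool_pos: [0.5464, -0.0032, 0.0278]
ee_rot: [1.421, 2.802, -0.0]
ft_force: [-1.6, 1.6, 2.3]
width: 0.0
grip_force: 1.4
```

Run:
```python
from vis import *
plan(-122,239.5,-1.071,27)
sbar()
```

```text
t 9.9 bay TCP [-45.5  98.3] z 27.8 toolyaw -1.074 tilt -1.0 F [-1.6  1.6  2.3] w 0.0
  shift tool now mm [160.6   0.    0.8]  after turn [160.6   0.5   0.8] turn about tool z -0.003
scene bay centre [14.4 -2.4] size [ 37.8 211.1] yaw 0.49 L [-35.   90.2] R [ 63.8 -95.1]
```

Request:
send_rows:
  translation:
    - [0.3,0,0]
    - [0,0,-0.4]
    - [0,0,-0.5]
    - [0,0,0]
    - [0,0,0]
    - [0,0,0]
    - [0,0,0]
    - [0,0,0]
    - [0,0,0]
    - [0,0,0]
  delta_rot:
    - [0,0,0]
    - [0,0,0]
    - [0,0,-0.944]
    - [0,0,-0.944]
    - [0,0,-0.944]
    - [0,0,-0.944]
    - [0,0,-0.944]
    - [0,0,-0.944]
    - [0,0,-0.944]
    - [0,0,-0.944]
  claw: [-1,-1,-1,-1,-1,-1,-1,-1,-1,-1]

```text
time: 10.95
tool_pos: [0.5366, 0.0101, 0.0727]
ee_rot: [0.315, -3.126, 0.0]
ft_force: [0.8, 0.0, -0.5]
width: -0.0001
grip_force: 0.0
```

Run:
```python
from vis import *
plan(-82,62,.2,27)
sbar()
```

```text
t 10.95 bay TCP [-53.3 112.8] z 72.7 toolyaw 0.065 tilt -1.0 F [ 0.8  0.  -0.5] w -0.0001
  shift tool now mm [ 31.9 -48.9  45.8]  after turn [ 38.2 -44.1  45.8] turn about tool z -0.135
scene bay centre [15.  -2.8] size [ 39.2 209.9] yaw 0.51 L [-36.3  88.8] R [ 66.3 -94.4]
```

Request:
send_rows:
  translation:
    - [0,0,0]
    - [0.38,-0.44,0]
    - [0.38,-0.44,0]
    - [0,0,0.3]
    - [0,0,0.3]
    - [0,0,0.3]
    - [-0.1,-0.02,0]
    - [-0.1,-0.02,0]
    - [-0.1,-0.02,0]
    - [-0.1,-0.02,0]
  delta_rot:
    - [0,0,-0.9]
    - [0,0,0]
    - [0,0,0]
    - [0,0,0]
    - [0,0,0]
    - [0,0,0]
    - [0,0,0]
    - [0,0,0]
    - [0,0,0]
    - [0,0,0]
  claw: [-1,-1,-1,-1,-1,-1,-1,-1,-1,-1]

```text
time: 12.0
tool_pos: [0.5367, -0.0418, 0.0285]
ee_rot: [-0.514, 3.098, -0.001]
ft_force: [0.5, 0.4, 0.4]
width: -0.0002
grip_force: 0.0
```

Run:
```python
from vis import *
plan(-50,62,.2,27)
sbar()
```

```text
t 12.0 bay TCP [-60.3  61.4] z 28.5 toolyaw 0.194 tilt -1.0 F [0.5 0.4 0.4] w -0.0002
  shift tool now mm [-10.2  -1.4   1.6]  after turn [-10.2  -1.4   1.6] turn about tool z -0.006
scene bay centre [15.1 -2.8] size [ 38.9 209.9] yaw 0.503 L [-35.5  89.2] R [ 65.7 -94.8]
```

Request:
send_rows:
  translation:
    - [-0.09,-0.02,0]
    - [-0.09,-0.02,0]
    - [-0.09,-0.02,0]
    - [-0.09,-0.02,0]
    - [-0.09,-0.02,0]
    - [-0.09,-0.02,0]
    - [-0.09,-0.02,0]
    - [-0.09,-0.02,0]
    - [-0.09,-0.02,0]
    - [-0.05,-0.01,0]
  delta_rot:
    - [0,0,0]
    - [0,0,0]
    - [0,0,0]
    - [0,0,0]
    - [0,0,0]
    - [0,0,0]
    - [0,0,0]
    - [0,0,0]
    - [0,0,0]
    - [0,0,0]
  claw: [-1,-1,-1,-1,-1,-1,-1,-1,-1,-1]

```text
time: 13.05
tool_pos: [0.58, -0.037, 0.0278]
ee_rot: [-0.515, 3.099, -0.0]
ft_force: [-1.6, 1.1, 0.1]
width: -0.0001
grip_force: 0.5
```

Run:
```python
from vis import *
plan(-10,62,0,27)
sbar("pics/f.png")
```

```text
t 13.05 bay TCP [-16.7  60.3] z 27.8 toolyaw 0.194 tilt -1.0 F [-1.6  1.1  0.1] w -0.0001
  shift tool now mm [-6.9  0.4  0.8]  after turn [-6.7  1.7  0.8] turn about tool z 0.194
scene bay centre [32.1 -5.5] size [ 38.8 208.7] yaw 0.246 L [ 6.5 96.4] R [  57.7 -107.3]
```

View pics/f.png

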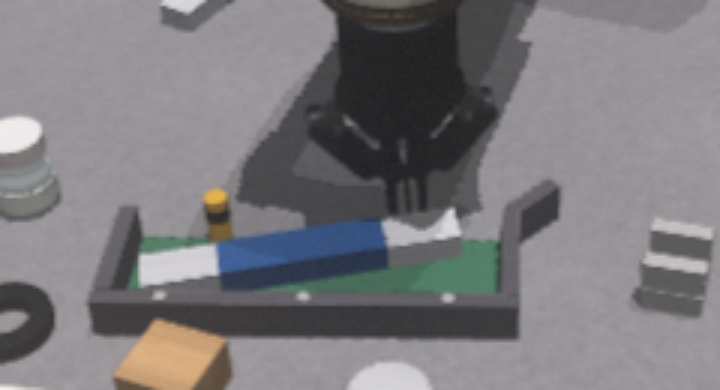

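Request:
send_rows:
  translation:
    - [-0.08,-0.01,0]
    - [-0.08,-0.01,0]
    - [-0.08,0,0]
    - [-0.08,0,0]
    - [-0.08,0,0]
    - [-0.08,0,0]
  delta_rot:
    - [0,0,0.22]
    - [0,0,0.22]
    - [0,0,0.22]
    - [0,0,0.22]
    - [0,0,0.22]
    - [0,0,0.2]
  claw: [-1,-1,-1,-1,-1,-1]

```text
time: 13.7
tool_pos: [0.6031, -0.0321, 0.0278]
ee_rot: [0.209, -3.134, 0.0]
ft_force: [-1.2, 0.6, 0.5]
width: -0.0003
grip_force: 0.5
```

Run:
```python
from vis import *
plan(39,62,0,27)
sbar()
```

```text
t 13.7 bay TCP [ 6.9 62.1] z 27.8 toolyaw -0.002 tilt -1.0 F [-1.2  0.6  0.5] w -0.0003
  shift tool now mm [-32.1   0.    0.8]  after turn [-32.1  -0.1   0.8] turn about tool z -0.002
scene bay centre [ 43.5 -10. ] size [ 38.8 209.5] yaw 0.079 L [35.2 94.7] R [  51.8 -114.7]
```

Request:
send_rows:
  translation:
    - [0.3,0,0]
    - [0.2,0,0]
    - [0,-0.5,0]
    - [0,-0.5,0]
    - [0,0,0]
    - [0,0,0]
    - [0,0,0]
    - [0,0,0]
    - [0,0,0.14]
    - [0,0,0.12]
  delta_rot:
    - [0,0,0]
    - [0,0,0]
    - [0,0,0]
    - [0,0,0]
    - [0,0,0]
    - [0,0,0]
    - [0,0,0]
    - [0,0,0]
    - [0,0,0]
    - [0,0,0]
  claw: [-1,-1,1,1,1,1,1,1,1,1]

```text
time: 14.75
tool_pos: [0.5849, -0.0847, 0.0142]
ee_rot: [0.212, -3.134, 0.0]
ft_force: [0.3, 0.4, 0.1]
width: 0.0852
grip_force: 0.0
```

Run:
```python
from vis import *
plan(39,12,0,15)
sbar()
```

```text
t 14.75 bay TCP [-18.3  12.4] z 14.2 toolyaw -0.0 tilt -1.0 F [0.3 0.4 0.1] w 0.0852
  shift tool now mm [-57.3  -0.4  -0.8]  after turn [-57.3  -0.4  -0.8] turn about tool z -0.0
scene bay centre [ 43.8 -10.2] size [ 38.3 209.4] yaw 0.065 L [37.  94.6] R [  50.5 -115. ]
```

Request:
send_rows:
  translation:
    - [-0.12,0,0]
    - [-0.12,0,0]
    - [-0.1,0,0]
    - [-0.1,0,0]
    - [-0.1,0,0]
    - [-0.1,0,0]
    - [-0.1,0,0]
    - [-0.1,0,0]
    - [-0.08,0,0]
    - [-0.06,0,0]
  delta_rot:
    - [0,0,0]
    - [0,0,0]
    - [0,0,0]
    - [0,0,0]
    - [0,0,0]
    - [0,0,0]
    - [0,0,0]
    - [0,0,0]
    - [0,0,0]
    - [0,0,0]
  claw: [1,1,1,1,1,1,1,1,1,1]

```text
time: 15.8
tool_pos: [0.6339, -0.0785, 0.0148]
ee_rot: [0.211, -3.134, 0.0]
ft_force: [-2.2, -1.5, 2.4]
width: 0.0853
grip_force: 1.2
```

Run:
```python
from vis import *
plan(39,12,0,15)
sbar()
```

```text
t 15.8 bay TCP [31.1 11.9] z 14.8 toolyaw -0.001 tilt -1.0 F [-2.2 -1.5  2.4] w 0.0853
  shift tool now mm [-7.9  0.1 -0.2]  after turn [-7.9  0.1 -0.2] turn about tool z -0.001
scene bay centre [ 57.6 -11.5] size [ 32.6 209.3] yaw 0.033 L [54.1 93.4] R [  61.1 -116.5]
```

Request:
send_rows:
  translation:
    - [-0.03,0,0]
    - [-0.03,0,0]
    - [-0.03,0,0]
    - [-0.03,0,0]
    - [-0.02,0,0]
  delta_rot:
    - [0,0,0]
    - [0,0,0]
    - [0,0,0]
    - [0,0,0]
    - [0,0,0]
  claw: [1,1,1,1,1]

```text
time: 16.35
tool_pos: [0.6406, -0.0775, 0.0148]
ee_rot: [0.211, -3.134, 0.0]
ft_force: [-1.4, -0.0, 0.4]
width: 0.0855
grip_force: 0.9
```

Request:
send_rows:
  translation:
    - [-0.02,0,0]
  delta_rot:
    - [0,0,0]
  claw: [1]

```text
time: 16.45
tool_pos: [0.6415, -0.0774, 0.0148]
ee_rot: [0.211, -3.134, 0.0]
ft_force: [-2.6, -0.6, -0.3]
width: 0.0855
grip_force: 1.5
```

Run:
```python
from vis import *
plan(39,12,0,15)
sbar()
```

```text
t 16.45 bay TCP [38.8 11.9] z 14.8 toolyaw -0.001 tilt -1.0 F [-2.6 -0.6 -0.3] w 0.0855
  shift tool now mm [-0.2  0.1 -0.2]  after turn [-0.2  0.1 -0.2] turn about tool z -0.001
scene bay centre [ 59.7 -11.4] size [ 24.8 209.4] yaw 0.016 L [58.1 93.6] R [  61.4 -116.3]
```

Request:
send_rows:
  translation:
    - [-0.02,0,0]
  delta_rot:
    - [0,0,0]
  claw: [1]

```text
time: 16.6
tool_pos: [0.6417, -0.0774, 0.0147]
ee_rot: [0.211, -3.132, 0.0]
ft_force: [-15.5, -2.8, 8.2]
width: 0.0856
grip_force: 8.0
```

Request:
send_rows:
  translation:
    - [-0.02,0,0]
  delta_rot:
    - [0,0,0]
  claw: [1]

```text
time: 16.7
tool_pos: [0.6418, -0.0774, 0.0146]
ee_rot: [0.211, -3.13, 0.0]
ft_force: [-26.7, -4.1, 14.7]
width: 0.0854
grip_force: 13.0
```

Request:
send_rows:
  translation:
    - [-0.01,0,0]
  delta_rot:
    - [0,0,0]
  claw: [1]

```text
time: 16.8
tool_pos: [0.6419, -0.0774, 0.0147]
ee_rot: [0.211, -3.129, 0.0]
ft_force: [-27.8, -4.3, 15.4]
width: 0.0854
grip_force: 13.9
```

Request:
send_rows:
  translation:
    - [0.05,0,0]
    - [0.15,0,0]
    - [0.3,0,0]
    - [0,0,-0.4]
    - [0,0,-0.8]
    - [0.6,0,-0.8]
    - [0.8,0,-0.4]
    - [0.8,0,0]
    - [0.8,0,0]
    - [0.8,0,0]
  delta_rot:
    - [0,0,0]
    - [0,0,0]
    - [0,0,0]
    - [0,0,0]
    - [0,0,0]
    - [0,0,0]
    - [0,0,0]
    - [0,0,0]
    - [0,0,0]
    - [0,0,0]
  claw: [1,1,1,1,1,1,1,1,1,1]

```text
time: 17.8
tool_pos: [0.4292, -0.1058, 0.1348]
ee_rot: [-0.211, 3.134, -0.001]
ft_force: [-0.0, -0.5, 1.4]
width: 0.0855
grip_force: 0.0
```

Run:
```python
from vis import *
plan(39,12,0,15)
p=gauge("top"); cv2.imwrite("pics/g.png",cv2.resize(p[90:250,180:480,::-1],None,fx=2.5,fy=2.5))
```

```text
t 17.8 bay TCP [-175.4   12.5] z 134.8 toolyaw -0.001 tilt -1.0 F [-0.  -0.5  1.4] w 0.0855
  shift tool now mm [-214.3   -0.3  120. ]  after turn [-214.3   -0.4  120. ] turn about tool z -0.001
top world [669.1 -98.6] size [ 32.2 207.1] yaw 0.1365 | bay [ 63.2 -12.8] yaw 0.0012 z 0.0207
  ends bay L [63.1 92.2] R [  63.4 -117.8]
```

View pics/g.png

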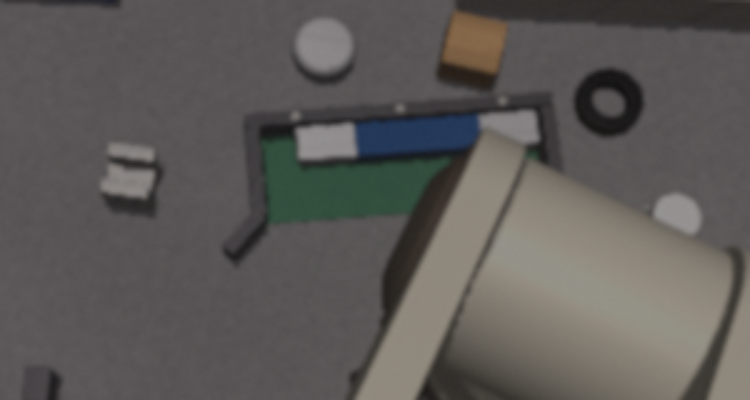

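Run:
```python
from vis import *
p,d,K,T=snap("top"); Ti=np.linalg.inv(T)
g=cv2.cvtColor(p,cv2.COLOR_RGB2GRAY)
def px(b,z):
    w=toworld(b)[0]/1000; c=Ti@np.r_[w,z,1]; q=K@c[:3]; return q[:2]/q[2]
xs=np.arange(40,100,.5)
for y in(80,65,-10,10,30,-25,45,-65,-85):
    pts=np.array([px([x,y],.02) for x in xs],np.float32)
    v=cv2.remap(g,pts[None,:,0],pts[None,:,1],cv2.INTER_LINEAR)[0].astype(float); dv=np.diff(cv2.GaussianBlur(v[:,None],(1,5),0)[:,0])
    s=xs[:-1]+.25; far=(s>70)&(s<86); nr=(s<58)
    print(y,"far edge",s[far][dv[far].argmin()],"near",s[nr][abs(dv[nr]).argmax()],v[40::6].astype(int))
```

```text
80 far edge 79.75 near 47.75 [142 144 144 144 143 134  98  49  47  59  62  68  81  88]
65 far edge 78.75 near 48.75 [142 144 145 144 142 132  95  52  54  61  62  68  81  88]
-10 far edge 77.25 near 41.25 [55 55 54 55 53 51 39 33 49 60 60 66 79 86]
10 far edge 79.25 near 41.25 [54 55 55 54 54 53 44 39 54 62 62 70 84 89]
30 far edge 78.25 near 41.25 [54 54 54 54 55 52 43 40 53 61 62 65 77 85]
-25 far edge 77.75 near 41.25 [55 54 55 54 55 52 44 41 55 61 61 67 81 89]
45 far edge 79.75 near 47.25 [135 136 139 139 139 134 107  60  52  62  62  69  80  86]
-65 far edge 77.75 near 48.25 [60 61 61 60 60 59 46 37 49 57 59 67 80 81]
-85 far edge 78.75 near 53.75 [131 132 133 133 133 128  99  55  52  64  67  68  74  76]
```

```bash
python3 -c "
from rig import job
print(job.hand_in())"
```

```text
the job is handed in; nothing more can be done
None
```

The gauge bar is home: I pushed its right end in behind the post first, then swung the left end in, and it now lies flush along the bay's back wall (about 0.001 rad off the bay's axis, robot clear). I saw nothing else on the table shift, and the job is handed in at about 18 s.

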